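# Rack up the dominoes on the sloping rack under the game shelf

## Task

Rack up the three loose dominoes (the two lying crossed on the tray and the one on top of the domino box) beside the one already on the sloping wooden rack, in any free places: each standing lengthwise up the slope like that one, its short end down on the narrow ledge and its back flat against the slope. Leave the racked domino, the two dice, the tumbler and the spinner just as they are.

Things in the scene. Friction and masses are not known exactly. Their poses are not given: they have to be found in the camera images.
- tile_top_c (a point): ivory-coloured resin domino, 56 x 28 x 12 mm, about 30 g; point at its centre; x along its 56 mm length, y across its 28 mm width, z out of its pipped face. At the start it lies face up across the other tray domino, its centre 18 mm above the tray floor, at any yaw roughly crosswise.
- tile_under_c (a point): ivory-coloured resin domino, 56 x 28 x 12 mm, about 30 g; point at its centre; x along its 56 mm length, y across its 28 mm width, z out of its pipped face. At the start it lies face up on the tray floor under the other one, any yaw; one of the dice lies near one of its short ends.
- tile_box_c (a point): ivory-coloured resin domino, 56 x 28 x 12 mm, about 30 g; point at its centre; x along its 56 mm length, y across its 28 mm width, z out of its pipped face. At the start it lies face up on the flat top of the domino box, any yaw, its centre 51 mm above the tray floor.
- tile_racked_c (a point): ivory-coloured resin domino, 56 x 28 x 12 mm, about 30 g; point at its centre; x along its 56 mm length, y across its 28 mm width, z out of its pipped face. It already stands on the rack, 56 mm length up the slope, anywhere along it; stays there.
- face: fixed maple rack's sloping face, 30 degrees from level. Origin: mid-length, in the corner where slope meets ledge, 50 mm over the tray floor. x up the slope (away from the robot), y along the rack, z out of the slope (up, towards the robot). Slope: z = 0, x 0 to 66 mm, y -180 to 180 mm. Ledge: x = 0, z 0 to 14 mm, 10 mm thick. A racked domino's centre is at x = 28, z = 6 mm, all its width on the face.
- shelf_edge (a point): mid-length of the lower front edge of the fixed shelf over the rack (360 mm long, 111 mm deep, 12 mm thick, 165 mm over the tray floor, game boxes up to 35 mm tall on it; its side panels stand behind this edge). The edge runs along the rack, just beyond the racked dominoes' tops: a gripper pointing straight down at one meets the shelf, one pointing square into the slope is clear.
- box: closed maple domino box with a sliding top, fixed, 80 mm (x) by 190 mm (y) by 45 mm high, flat top; origin at the centre of its underside, on the tray floor.
- die_tray_c (a point): ivory resin die, 20 mm cube, loose on the tray by the crossed dominoes; point at its centre.
- die_box_c (a point): ivory resin die, 20 mm cube, loose on the box top, 65 mm or more from the domino there; point at its centre.
- tumbler_c (a point): glass tumbler, 72 mm across, 90 mm tall, standing beside one end of the rack; point on its axis half-way up.
- spinner_tip (a point): tip of the orange arrow (about 75 mm long, turning freely on a centre pivot, on a white 90 mm disc fixed to the tray beside the other end of the rack); the arrow is 9 to 15 mm above the tray floor. The tray floor is at z = 0, within a rim 28 mm high.
Things that resemble listed ones, but are neither listed nor needed, are in the scene too. What is shaped like the part that bears tile_box_c but yellow is not meant. What is shaped like the part that bears tile_top_c but pink is not meant.

How it is judged:
By the outcome, as a careful person would: the job done as asked, in the order asked, and still so for the second after the job is handed in, with the robot touching nothing.
It also fails if it takes over 70 s, if anything falls off the work surface, if the arm or the gripper's body presses on something with over 40 N, if the wrist force passes 120 N, or if a joint passes its speed limit or range.

## Robot

A 6-joint arm with a two-finger parallel gripper is mounted at the origin on the work surface. World frame = base frame: x ahead of the robot, y to its left, z up, the work surface at z = 0. Lengths are in m, angles in degrees, forces in N, time in s.
With the tool pointing down it reaches from about 0.3 to 1 m from the base axis. Payload 5.1 kg.
Tool frame: the origin (TCP) lies between the finger pads; the fingertips stand 22 mm ahead of it and the grasp point (between the pads) lies 3 mm ahead of it; z points along the fingers, x is the direction in which the jaws open and shut, and the axes are right-handed (so a half turn about z gives the same grasp; the last joint's range is limited). The gripper opens to 95 mm and grips with 3 to 60 N. Pads are 20 mm wide; open, the fingers measure 119 mm over their backs; the gripper's body (75 mm by 180 mm) begins 59 mm behind the grasp point.
Start: joints at [-4.733, 7.093, 94.555, -0, 78.352, -4.733], TCP at [0.65, -0, 0.237] pointing down, gripper open.
Joint ranges: [-149.61, 149.61], [-58.7, 133.49], [1.44, 155.28], [-77.14, 257.14], [18.33, 153.61], [-166.67, 166.67]. Speed limits (degrees/s): [147.25, 147.25, 180, 180, 180, 180].

## Interface

Orientations are given as [roll, pitch, yaw] about the fixed x, y, z axes, in that order (R = Rz(yaw) Ry(pitch) Rx(roll)).
In Python, from workcell import state, snapshot, camera_info, job_done, recognise, outline_of, spot_point gives the robot as it stands. The module is installed in compiled form; this text tells all that it offers.
- The arm moves only by the shell command python3 -m handwheel 'ROWS' [FORCE]. ROWS is JSON, a list that holds one entry, the list of rows, each a list of 7 numbers: the shift along the world's x, y, z in m, then the turn, a rotation vector about the world's x, y, z in degrees, then the closure in counts, from 0 (fully open) to 255 (shut). A call has 1 to 10 rows; each row shifts and turns the commanded pose from where the row before left it; what a row does not reach is not made up. A row lasts 1/12 s, in which the tool goes at most 41.7 mm and 7.16 degrees, less where a joint would pass 70% of its speed; a pose out of reach is approached as far as the arm can. A call with a gripper value outside its range is refused whole. The fingers move at their own pace and stop on an object; FORCE is the grip in N (left out, the last holds). Time passes only in rows, so rows that do not move let the fingers close. It gives the time, the measured TCP pose, the force and the opening at its end, in the units of the state.
- state(): the state, without advancing time (a new reading comes with each control period).
- snapshot(name): name is "scene" or "side" or "wrist"; returns the picture (400x640x3 uint8, red, green, blue); there is no depth.
- camera_info(name): a dict with "fov_y" (degrees; the focal length in pixels is half the picture's height over the tangent of half this angle, whatever the lens; pixels are square), "cx", "cy" (the principal point, pixels), "k1" (the pictures are not rectified: a ray, as slopes to the right and down, at radius r is drawn at 1 + k1 r^2 times it, then the intrinsics apply), "rvec" (rotation vector, rad) and "tvec" (3), from world to camera coordinates, as OpenCV has them. Camera axes: x right, y down, z forward; pixel columns grow to the right and rows downward; lengths in m; the calibration is good to about 2 mm. A picture is of the moment at which its call begins: read the wrist's pose just before it. camera_info takes no time and is no camera call; for the wrist camera it gives the pose at the moment of the call.
- job_done(): hands the job in, once; it reports no verdict.
Trained networks look in the newest picture that a camera, given by its name, has taken for a name from the list of things; names that differ only in an ending like _2 or _b are one class to them, and where a whole thing is asked for, a point or a joint stands for the part that bears it (a point fixed in the world has none). Each returns a list of dicts, best first, with "conf" (0 to 1); they miss things now and then, are a little off and sometimes report something else, mostly with a low value. They report only what shows in the picture. A call takes as long as a camera call. They do not tell look-alikes from the thing itself.
- recognise(target, camera): "xyz" ([x, y, z] in m, in world coordinates, good to about 4 mm: the middle of the surface that is visible of it).
- outline_of(target, camera): "region" (400x640 bool, what is visible of it).
- spot_point(target, camera): "xyz" ([x, y, z] in m, in world coordinates, good to about 4 mm: a listed point, or the origin of a listed thing).
The state is a dict: "time_s": time; "joint_pos": joint angles; "joint_velocities": joint speeds; "effort": joint torques, N m; "tool_pos": TCP position; "orientation": TCP orientation; "force": force on the tool from outside, world axes, zero at the start; "torque": the same for the moment, N m; "gripper_width": finger opening in m.
Only numpy, scipy, OpenCV 4.12 (cv2) and the standard library are available. Lean on these libraries where they do the work, as an engineer would, in place of code of your own. Each camera call takes 0.05 s, during which the arm holds its last target.

## Working session

There is one attempt and no reset: what is moved stays moved. The work goes in short steps, Python scripts to look and compute and a shell command to move; the robot and the scene stay as the last step left them, time stands still between calls to the robot, and variables do not carry over. Pictures are saved under pics/ and viewed, and the job is handed in when it is done.

```bash
ls; mkdir -p pics; python3 - <<'E'
from workcell import *
import cv2
s=state();print(s)
for n in("scene","side","wrist"):
    im=snapshot(n);cv2.imwrite(f"pics/{n}0.png",im[:,:,::-1]);print(n,camera_info(n))
E
```

```text
pics
{'time_s': 0.0, 'joint_pos': array([-4.73146094e+00,  7.13350721e+00,  9.46358549e+01, -2.28294690e-03,
        7.83510833e+01, -4.73122639e+00]), 'joint_velocities': array([-0.01261844, -0.15080442, -0.02807294,  0.07197702,  0.0265039 ,
        0.02622938]), 'effort': array([-6.25927078e-04, -4.17603564e+01, -3.59935069e+01,  7.73367751e-02,
        4.92534391e-02, -1.75303944e-04]), 'tool_pos': array([6.49388975e-01, 2.42048843e-05, 2.35368585e-01]), 'orientation': array([-1.79992293e+02,  1.20219326e-01,  2.36848065e-04]), 'force': array([-0.16974584,  0.65234435,  0.6929106 ]), 'torque': array([-0.05313948,  0.02330319,  0.01852158]), 'gripper_width': 0.0950331917788045}
scene {'fov_y': 44.936813295109516, 'cx': 327.1489412742994, 'cy': 212.25248911890537, 'k1': -0.081143959800318, 'rvec': array([ 1.95483643,  1.85084289, -0.53718899]), 'tvec': array([-0.04229141, -0.40287873,  1.43610053])}
side {'fov_y': 48.949649080891284, 'cx': 321.4583099602798, 'cy': 195.54240722460423, 'k1': -0.09055189684808289, 'rvec': array([ 0.32792482, -2.85595582,  1.00679836]), 'tvec': array([0.55477157, 0.1520012 , 1.02277399])}
wrist {'fov_y': 71.76501552436339, 'cx': 316.2129185136752, 'cy': 202.30220879439057, 'k1': -0.01684368845925685, 'rvec': array([-2.84010582e+00, -1.23739378e-03,  2.29292389e-03]), 'tvec': array([-0.64929641, -0.03434663,  0.39249908])}
```

View pics/scene0.png

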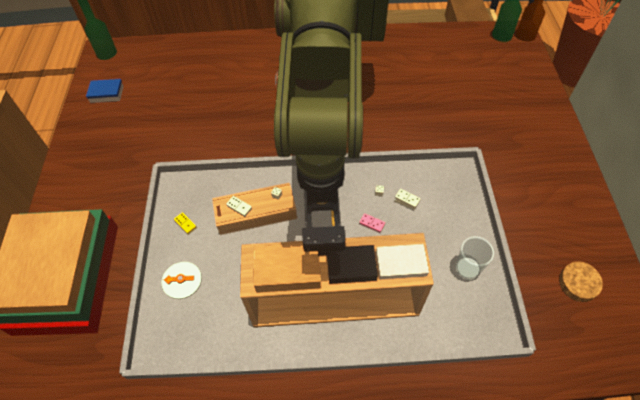

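View pics/side0.png

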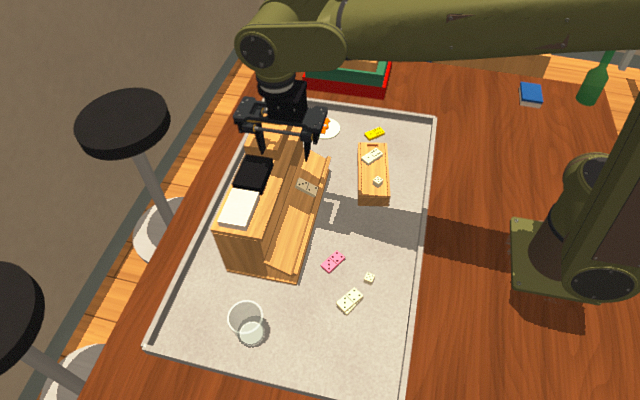

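View pics/wrist0.png

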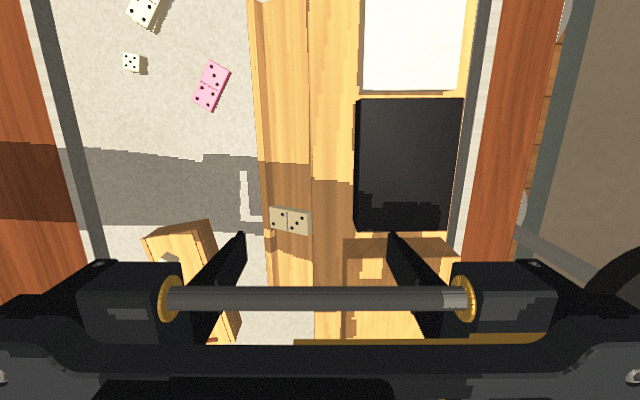

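```bash
python3 - <<'E'
from workcell import *
import numpy as np
np.set_printoptions(precision=4,suppress=True)
for c in("scene","side","wrist"):
    snapshot(c)
    for t in("tile_top_c","face","shelf_edge","box","die_tray_c","tumbler_c","spinner_tip"):
        print(c,t,[(round(d['conf'],2),np.round(d['xyz'],3).tolist()) for d in spot_point(t,c)][:6])
print(state()['time_s'])
E
```

```text
scene tile_top_c [(0.6, [0.517, 0.12, 0.007]), (0.56, [0.462, 0.216, 0.022])]
scene face []
scene shelf_edge [(0.97, [0.644, 0.02, 0.169])]
scene box [(0.95, [0.467, -0.159, 0.002])]
scene die_tray_c [(0.43, [0.424, 0.149, 0.012])]
scene tumbler_c [(0.6, [0.645, 0.33, 0.047])]
scene spinner_tip [(0.6, [0.642, -0.364, 0.013]), (0.53, [0.424, 0.148, 0.014])]
side tile_top_c [(0.76, [0.456, 0.217, 0.018]), (0.58, [0.508, 0.125, 0.004])]
side face [(0.75, [0.597, 0.02, 0.052])]
side shelf_edge [(0.9, [0.644, 0.018, 0.165])]
side box [(0.67, [0.466, -0.156, 0.0])]
side die_tray_c [(0.42, [0.424, 0.147, 0.008])]
side tumbler_c [(0.72, [0.645, 0.331, 0.042])]
side spinner_tip [(0.62, [0.641, -0.365, 0.009])]
wrist tile_top_c [(0.6, [0.513, 0.119, 0.005])]
wrist face [(0.71, [0.595, 0.024, 0.05])]
wrist shelf_edge [(0.68, [0.451, -0.108, 0.054]), (0.62, [0.647, 0.02, 0.162])]
wrist box [(0.61, [0.464, -0.162, -0.006])]
wrist die_tray_c [(0.74, [0.417, 0.152, 0.011])]
wrist tumbler_c [(0.68, [0.423, 0.154, 0.007])]
wrist spinner_tip []
1.35
```

```bash
python3 - <<'E'
import cv2,numpy as np
a=cv2.imread("pics/scene0.png");b=cv2.imread("pics/side0.png")
f=lambda i,x,y,w,h,s:cv2.resize(i[y:y+h,x:x+w],(400,300),interpolation=cv2.INTER_CUBIC)
o=np.vstack([np.hstack([f(a,355,165,80,60,5),f(b,315,250,80,60,5)]),np.hstack([f(a,210,170,100,75,4),f(b,330,135,100,75,4)])])
cv2.imwrite("pics/crop0.png",o)
E
```

```text
(no output)
```

View pics/crop0.png

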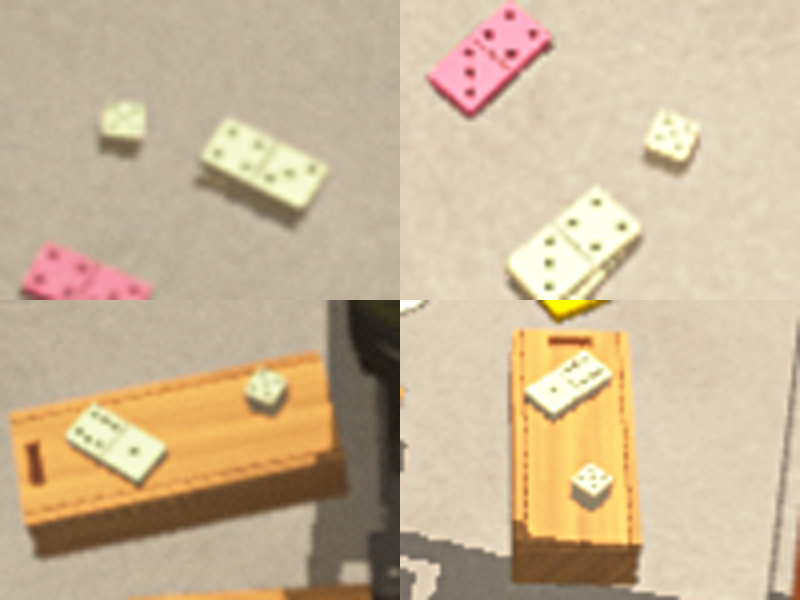

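```bash
cat > h.py <<'E'
from workcell import *
import numpy as np,cv2
np.set_printoptions(precision=4,suppress=True)
def cam(n):
    c=camera_info(n);R,_=cv2.Rodrigues(np.array(c['rvec'],float));f=200/np.tan(np.radians(c['fov_y']/2))
    return R,np.array(c['tvec'],float),f,c['cx'],c['cy'],c['k1']
def proj(P,C):
    R,t,f,cx,cy,k=C;q=np.atleast_2d(P)@R.T+t;s=q[:,:2]/q[:,2:];s=s*(1+k*(s**2).sum(1,keepdims=True));return s*f+[cx,cy]
def back(px,z,C):
    R,t,f,cx,cy,k=C;d=(np.atleast_2d(px).astype(float)-[cx,cy])/f;s=d.copy()
    for _ in range(20): s=d/(1+k*(s**2).sum(1,keepdims=True))
    r=np.c_[s,np.ones(len(s))]@R;o=-R.T@t;return o+r*((z-o[2])/r[:,2:])
def rect(region,z,C):
    m=region.astype(np.uint8);cs,_=cv2.findContours(m,cv2.RETR_EXTERNAL,cv2.CHAIN_APPROX_NONE);c=max(cs,key=cv2.contourArea)[:,0]
    w=back(c,z,C)[:,:2]*1000
    return cv2.minAreaRect(w.astype(np.float32))
E
python3 - <<'E'
from h import *
C=cam("wrist");print("campos",-C[0].T@C[1],"axis",C[0][2]); print(back([[320,200]],0,C))
for n in("scene","side"):
    print(n,proj([[.5957,-.16,.05],[.5957,.2,.05],[.618,.02,.07]],cam(n)))
E
```

```text
campos [0.6501 0.0841 0.3849] axis [ 0.0001 -0.2971 -0.9549]
[[ 0.6556 -0.0321  0.    ]]
scene [[250.3725 249.5999]
 [410.9832 241.5532]
 [331.5545 250.3767]]
side [[325.9077 157.4747]
 [288.5669 273.7784]
 [299.7879 203.116 ]]
```

```bash
python3 -m handwheel '[[[-0.03,0.034,-0.01,0,0,0,0],[-0.03,0.034,-0.01,0,0,0,0],[-0.03,0.034,-0.01,0,0,0,0],[-0.03,0.034,-0.01,0,0,0,0],[-0.03,0.034,-0.01,0,0,0,0],[-0.04,0.02,-0.01,0,0,0,0],[0,0,0,0,0,0,0],[0,0,0,0,0,0,0]]]'
python3 - <<'E'
from h import *
s=state();print(s['time_s'],s['tool_pos'],s['orientation'])
im=snapshot("wrist");cv2.imwrite("pics/w1.png",im[:,:,::-1]);C=cam("wrist")
for t in("tile_top_c","die_tray_c"):
  for d in outline_of(t,"wrist"):
    r=d['region']; ys,xs=np.where(r); print(t,round(d['conf'],2),xs.mean(),ys.mean(),r.sum(),rect(r,.024,C),rect(r,.012,C))
for d in spot_point("face","wrist"): print(d)
E
```

```text
time_s: 2.02
tool_pos: [0.4769, 0.1715, 0.1815]
orientation: [180.0, 0.1, 0.2]
force: [-0.1, -0.4, 1.1]
gripper_width: 0.0953
2.0167 [0.4769 0.1715 0.1815] [179.9684   0.0926   0.1653]
tile_top_c 0.75 347.1156787762906 227.78585086042065 1046 ((515.7177124023438, 126.81831359863281), (56.45976638793945, 29.75334930419922), 59.12512969970703) ((517.168212890625, 121.79872131347656), (58.66642379760742, 30.91623306274414), 59.1251106262207)
tile_top_c 0.6 299.80495603517187 154.9576338928857 1251 ((460.42303466796875, 213.45950317382812), (55.71171951293945, 27.88225746154785), 54.99980545043945) ((459.7123718261719, 211.82614135742188), (57.889163970947266, 28.971994400024414), 54.99979782104492)
die_tray_c 0.66 273.6790830945559 208.41260744985672 349 ((429.2746276855469, 151.94677734375), (24.62002944946289, 21.835603713989258), 78.21549224853516) ((427.3466491699219, 147.9092559814453), (25.582286834716797, 22.689014434814453), 78.2154541015625)
{'xyz': [0.5951, 0.0228, 0.05], 'conf': 0.8}
```

View pics/w1.png

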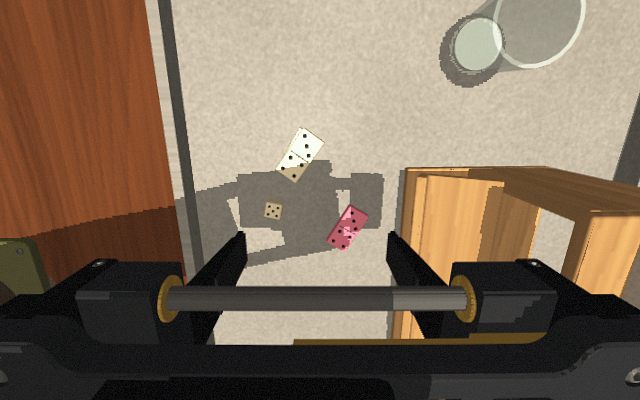

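The wrist picture shows the white tile at (300,155), the die at (273,210), the pink look-alike at (348,228) and the tumbler at (510,40). I'll zoom in to see the stack.

```bash
python3 - <<'E'
import cv2
a=cv2.imread("pics/w1.png")[105:225,250:400]
cv2.imwrite("pics/w1c.png",cv2.resize(a,(750,600),interpolation=cv2.INTER_CUBIC))
E
```

```text
(no output)
```

View pics/w1c.png

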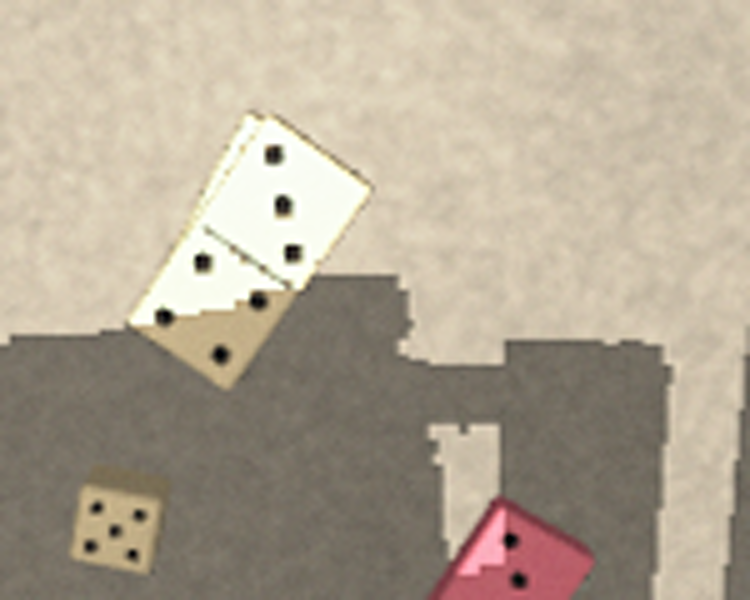

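```bash
python3 - <<'E'
from h import *
C=cam("wrist")
q=np.array([[268,115],[371,187],[228,388],[130,322]])/5+[250,105]-0.4
w=back(q,.024,C);print(w,w.mean(0))
for i in range(4):
    d=w[(i+1)%4]-w[i];print(np.hypot(*d[:2]),np.degrees(np.arctan2(d[1],d[0])))
print("predicted tcp proj",state()['tool_pos'])
E
```

```text
[[0.4671 0.243  0.024 ]
 [0.4894 0.2277 0.024 ]
 [0.4571 0.1827 0.024 ]
 [0.4354 0.198  0.024 ]] [0.4623 0.2129 0.024 ]
0.027040881767634167 -34.37584875052494
0.05540940394086789 -125.67054522831613
0.026528907389345675 144.92531878782918
0.05507663992762207 54.85637583558271
predicted tcp proj [0.4806 0.1703 0.1839]
```

```bash
python3 - <<'E'
from h import *
for i in range(4):
    s=state();print(s['time_s'],s['tool_pos'],s['orientation'],-cam("wrist")[0].T@cam("wrist")[1]); snapshot("side")
E
```

```text
2.2167 [0.4806 0.1703 0.1839] [-179.9788   -0.1278   -0.0671] [0.4805 0.2544 0.3322]
2.2667 [0.4806 0.1702 0.1838] [-179.9813   -0.1057   -0.0832] [0.4805 0.2543 0.332 ]
2.3167 [0.4804 0.1702 0.1836] [-179.9836   -0.0816   -0.0864] [0.4805 0.2543 0.3318]
2.3667 [0.4802 0.1702 0.1833] [-179.9874   -0.0586   -0.0816] [0.4803 0.2543 0.3316]
```

```bash
python3 -m handwheel '[[[-0.003,0.007,-0.012,0,0,-5.8,120],[-0.003,0.007,-0.014,0,0,-5.8,120],[-0.003,0.007,-0.014,0,0,-5.8,120],[-0.003,0.007,-0.014,0,0,-5.8,120],[-0.003,0.007,-0.014,0,0,-5.8,120],[-0.003,0.007,-0.012,0,0,-5.8,120],[0,0,0,0,0,0,120],[0,0,0,0,0,0,120],[0,0,0,0,0,0,120]]]' 10
python3 - <<'E'
from h import *
s=state();print(s['time_s'],s['tool_pos'],s['orientation'],s['joint_pos'])
C=cam("wrist");im=snapshot("wrist");cv2.imwrite("pics/w2.png",im[:,:,::-1])
cv2.imwrite("pics/w2c.png",cv2.resize(im[100:300,200:440,::-1],(720,600),interpolation=cv2.INTER_CUBIC))
np.save("C2.npy",np.array(C,dtype=object),allow_pickle=True)
for d in outline_of("tile_top_c","wrist"): print(d['conf'],d['region'].sum(),rect(d['region'],.024,C))
E
```

```text
time_s: 3.17
tool_pos: [0.4619, 0.2125, 0.1035]
orientation: [-180.0, -0.0, -34.7]
force: [0.6, -0.1, 0.3]
gripper_width: 0.0507
3.1667 [0.4619 0.2125 0.1035] [-179.9524   -0.0496  -34.6985] [ 18.6641  -3.8786 119.2344  -0.0127  64.5764  53.368 ]
0.89 1130 ((519.8238525390625, 140.7472381591797), (37.082176208496094, 28.165119171142578), 59.992591857910156)
0.64 1926 ((458.9799499511719, 214.95068359375), (57.310638427734375, 27.378276824951172), 54.089385986328125)
```

View pics/w2c.png

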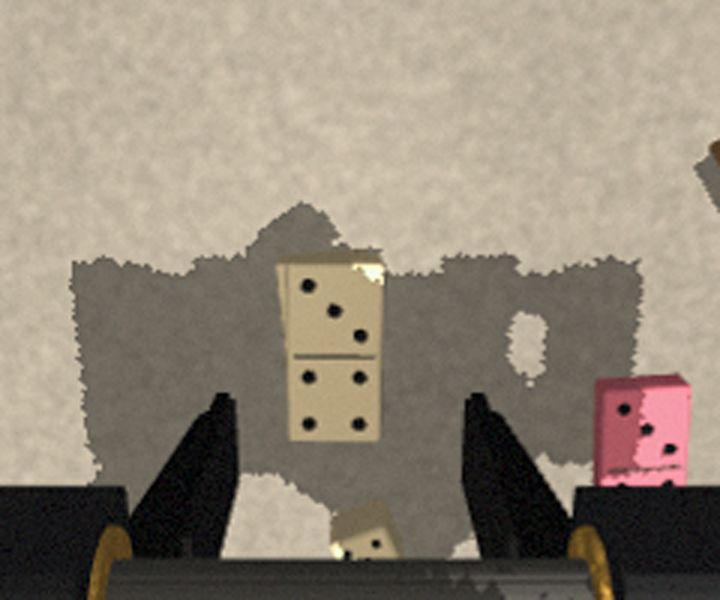

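```bash
python3 - <<'E'
from h import *
C=list(np.load("C2.npy",allow_pickle=True))
q=np.array([[286,263],[384,263],[380,441],[289,441]])/3+[200,100]-0.33
w=back(q,.024,C);print(w,w.mean(0))
for i in range(4):
    d=w[(i+1)%4]-w[i];print(np.hypot(*d[:2]),np.degrees(np.arctan2(d[1],d[0])))
s=state();print(s['tool_pos'],s['orientation'])
E
```

```text
[[0.4625 0.2446 0.024 ]
 [0.4853 0.2289 0.024 ]
 [0.4533 0.1835 0.024 ]
 [0.4307 0.1992 0.024 ]] [0.458 0.214 0.024]
0.027717597064588893 -34.68617609453967
0.055490727484447666 -125.20686319914718
0.027550936552732407 145.30186525071693
0.05548371293225077 54.9651801583536
[0.4621 0.2126 0.104 ] [-179.9032   -0.0779  -34.7597]
```

```bash
python3 -m handwheel '[[[-0.001,0.0003,-0.01,0,0,0,120],[-0.001,0.0003,-0.015,0,0,0,120],[-0.001,0.0004,-0.015,0,0,0,120],[-0.001,0.0004,-0.012,0,0,0,120],[0,0,-0.007,0,0,0,120],[0,0,0,0,0,0,120],[0,0,0,0,0,0,120],[0,0,0,0,0,0,120]]]' 
python3 - <<'E'
from h import *
s=state();print(s['time_s'],s['tool_pos'],s['orientation'])
im=snapshot("wrist");cv2.imwrite("pics/w3.png",im[:,:,::-1])
s=state();print(s['time_s'],s['tool_pos'],s['orientation'])
E
```

```text
time_s: 3.93
tool_pos: [0.4577, 0.2143, 0.0444]
orientation: [-179.9, -0.0, -34.8]
force: [0.2, 0.3, 1.1]
gripper_width: 0.0503
3.9333 [0.4577 0.2143 0.0444] [-179.9366   -0.0465  -34.7966]
3.9833 [0.4579 0.2144 0.0447] [-179.9152   -0.0622  -34.7988]
```

View pics/w3.png

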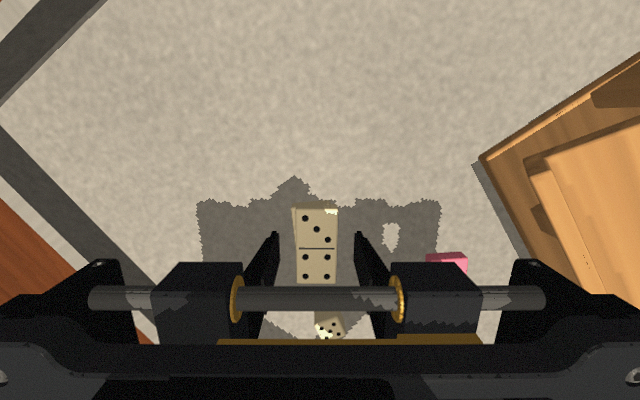

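```bash
python3 -m handwheel '[[[0,0,-0.005,0,0,0,120],[0,0,-0.003,0,0,0,120],[0,0,0,0,0,0,120],[0,0,0,0,0,0,200],[0,0,0,0,0,0,220],[0,0,0,0,0,0,255],[0,0,0,0,0,0,255],[0,0,0,0,0,0,255]]]' 15
python3 -m handwheel '[[[0,0,0.004,0,0,0,255],[0,0,0.008,0,0,0,255],[0,0,0.012,0,0,0,255],[0,0,0.015,0,0,0,255],[0,0,0.02,0,0,0,255],[0,0,0.02,0,0,0,255],[0,0,0.01,0,0,0,255],[0,0,0.005,0,0,0,255],[0,0,0,0,0,0,255],[0,0,0,0,0,0,255]]]'
python3 - <<'E'
from h import *
s=state();print(s['time_s'],s['tool_pos'],s['orientation'],s['gripper_width'])
im=snapshot("wrist");cv2.imwrite("pics/w4.png",im[:,:,::-1])
im=snapshot("side");cv2.imwrite("pics/s4.png",im[:,:,::-1])
E
```

```text
time_s: 4.65
tool_pos: [0.4571, 0.2141, 0.0358]
orientation: [-180.0, -0.0, -34.8]
force: [0.2, -0.3, -0.1]
gripper_width: 0.028
time_s: 5.48
tool_pos: [0.4567, 0.214, 0.1294]
orientation: [180.0, 0.0, -34.8]
force: [0.5, -0.7, -0.5]
gripper_width: 0.0279
5.4833 [0.4567 0.214  0.1294] [179.9838   0.0108 -34.7993] 0.027872351873592653
```

View pics/w4.png

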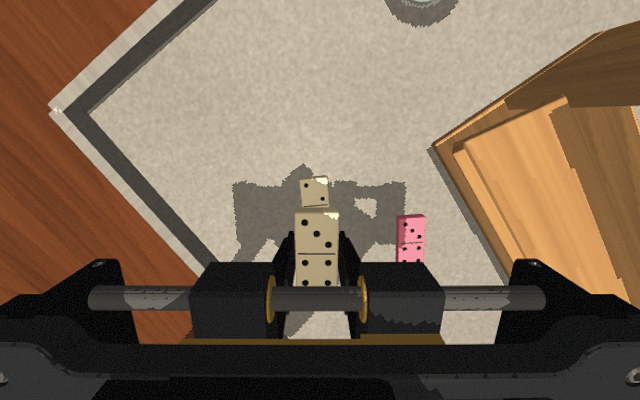

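View pics/s4.png

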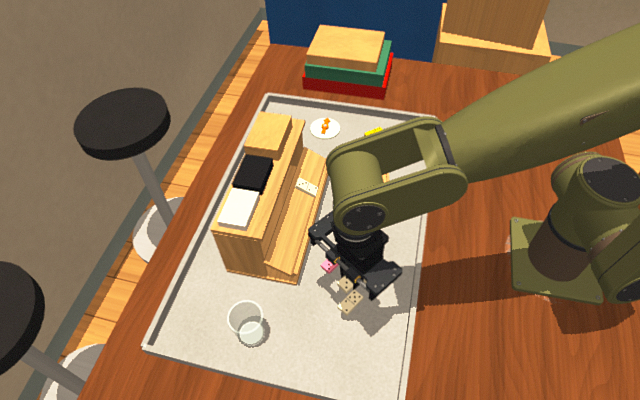

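```bash
python3 - <<'E'
import cv2,numpy as np
a=cv2.imread("pics/wrist0.png")
cv2.imwrite("pics/w0c.png",np.hstack([cv2.resize(a[0:240,240:330],(225,600)),cv2.resize(a[190:250,250:330],(560,420),interpolation=cv2.INTER_CUBIC).__class__(np.vstack([cv2.resize(a[190:250,250:330],(560,420),interpolation=cv2.INTER_CUBIC),np.zeros((180,560,3),np.uint8)])) if 0 else np.vstack([cv2.resize(a[190:250,250:330],(560,420),interpolation=cv2.INTER_CUBIC),np.zeros((180,560,3),np.uint8)])]))
E
```

```text
(no output)
```

View pics/w0c.png

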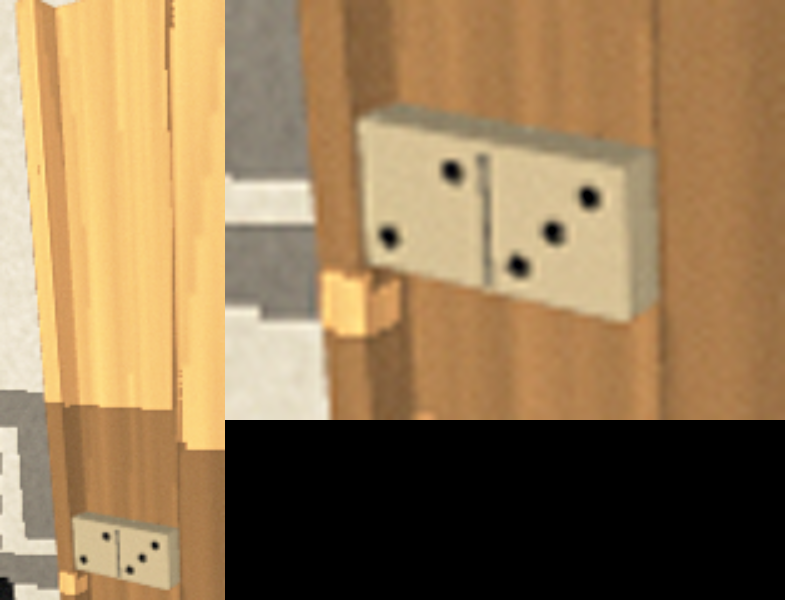

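```bash
cat > fit.py <<'E'
from h import *
from scipy.optimize import least_squares
def fw(p,ox,oy,yaw,oz=.05):
    c,s=np.cos(np.pi/6),np.sin(np.pi/6);p=np.atleast_2d(p)
    l=np.c_[p[:,0]*c-p[:,2]*s,p[:,1],p[:,0]*s+p[:,2]*c]
    C,S=np.cos(yaw),np.sin(yaw)
    # face y along rack taken as world +y at yaw 0
    return np.c_[ox+C*l[:,0]-S*l[:,1],oy+S*l[:,0]+C*l[:,1],oz+l[:,2]]
E
python3 - <<'E'
from fit import *
R,_=cv2.Rodrigues(np.array([-2.84010582e+00,-1.23739378e-03,2.29292389e-03]))
f=200/np.tan(np.radians(71.76501552436339/2));C=(R,np.array([-0.64929641,-0.03434663,0.39249908]),f,316.21,202.30,-.0168)
tp=np.array([[269.3,206.9],[308.1,211.7],[308.1,235.7],[270,227.9]]);lp=np.array([[255.2,2],[267.1,192.9]])
def res(v,full=False):
    ox,yt,yaw,a,b=v
    P=proj(fw([[0,yt+.014,.012],[.056,yt+.014,.012],[.056,yt-.014,.012],[0,yt-.014,.012]],ox,.02,yaw),C)
    L=proj(fw([[0,a,.014],[0,b,.014]],ox,.02,yaw),C)
    return np.r_[(P-tp).ravel(),(L-lp).ravel()]
r=least_squares(res,[.596,.0,0,.18,.03],x_scale=[.01,.01,.01,.01,.01]);print(r.x[:2],np.degrees(r.x[2]),r.x[3:],r.fun)
w=fw([[.028,r.x[1],.006]],r.x[0],.02,r.x[2]);print("racked centre",w)
E
```

```text
[ 0.5969 -0.0552] 0.6865022227106228 [ 0.1745 -0.024 ] [-0.1727 -0.9481 -0.3007  1.4619  0.1921  0.1556  0.5072 -0.8441 -0.2333
  0.0144  0.0862 -0.0057]
racked centre [[ 0.6189 -0.0349  0.0692]]
```

```bash
python3 -m handwheel '[[[0.005,-0.003,0.004,0,0,-4.5,255],[0.005,-0.003,0.004,0,0,-6,255],[0.005,-0.003,0.004,0,0,-6,255],[0.005,-0.003,0.004,0,0,-6,255],[0.005,-0.003,0.004,0,0,-6,255],[0.005,-0.003,0.004,0,0,-6,255],[0.005,-0.003,0.004,0,0,-6,255],[0.005,-0.003,0.004,0,0,-6,255],[0.005,-0.003,0.004,0,0,-5,255],[0.005,-0.003,0.004,0,0,-3,255]]]'
python3 -m handwheel '[[[0.008,-0.003,-0.003,0,-3,0,255],[0.012,-0.005,-0.005,0,-5,0,255],[0.012,-0.005,-0.005,0,-5,0,255],[0.012,-0.005,-0.005,0,-5,0,255],[0.012,-0.005,-0.005,0,-5,0,255],[0.012,-0.005,-0.005,0,-4,0,255],[0.01,-0.005,-0.005,0,-3,0,255],[0.005,-0.002,-0.003,0,0,0,255],[0,0,0,0,0,0,255],[0,0,0,0,0,0,255]]]'
python3 - <<'E'
from h import *
s=state();print(s['time_s'],s['tool_pos'],s['orientation'],s['gripper_width'],s['joint_pos'])
im=snapshot("wrist");cv2.imwrite("pics/w5.png",im[:,:,::-1])
print(cam("wrist"))
E
```

```text
time_s: 6.42
tool_pos: [0.5065, 0.1837, 0.1682]
orientation: [179.8, -0.0, -89.5]
force: [0.6, 0.3, 0.1]
gripper_width: 0.0282
time_s: 7.25
tool_pos: [0.59, 0.149, 0.1331]
orientation: [-150.1, -0.4, -89.4]
force: [-0.3, 1.1, 0.9]
gripper_width: 0.0281
7.25 [0.59   0.149  0.1331] [-150.127    -0.3531  -89.4189] 0.028082722921873103 [ 11.7062  -7.318  123.0681 -10.0971  35.3162 107.7736]
(array([[ 0.011 , -0.9999,  0.0072],
       [-0.9753, -0.0123, -0.2203],
       [ 0.2204, -0.0046, -0.9754]]), array([0.1417, 0.6437, 0.1675]), np.float64(276.46682347216995), 316.2129185136752, 202.30220879439057, -0.01684368845925685)
```

View pics/w5.png

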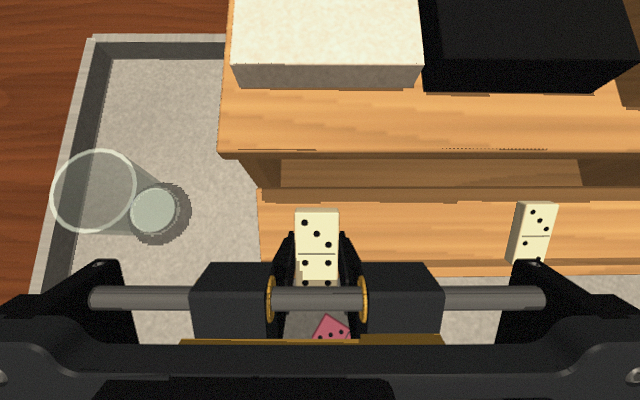

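```bash
python3 - <<'E'
import cv2,numpy as np
a=cv2.imread("pics/w5.png")
f=lambda x,y:cv2.resize(a[y:y+80,x:x+110],(770//2*1,280),interpolation=cv2.INTER_CUBIC)
cv2.imwrite("pics/w5c.png",np.vstack([np.hstack([f(235,180),f(470,190)]),np.hstack([f(205,100),f(530,100)])]))
E
```

```text
(no output)
```

View pics/w5c.png

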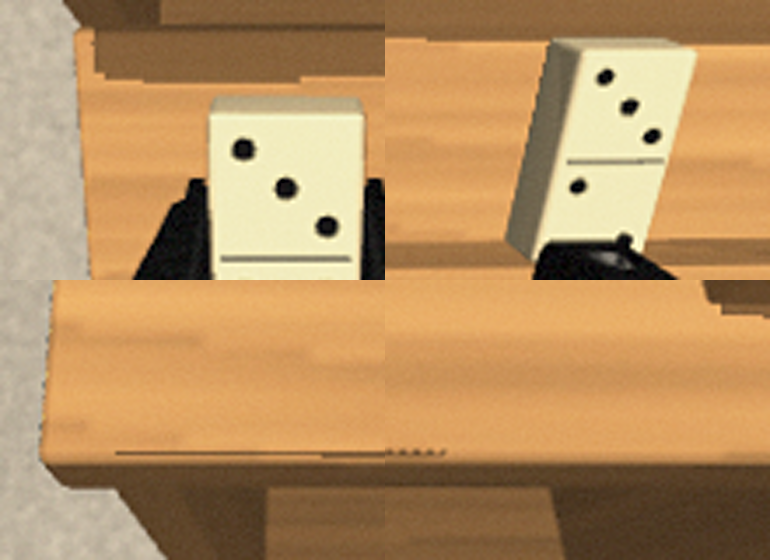

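```bash
python3 - <<'E'
from fit import *
C=cam("wrist")
e=back([[223.6,159.1],[400,159.1],[640,159.1]],.165,C);print("low edge",e,np.degrees(np.arctan2(*(e[0]-e[2])[:2])))
e=back([[217,151.4],[640,152.3]],.177,C);print("up edge",e,np.degrees(np.arctan2(*(e[0]-e[1])[:2])))
tp=np.array([[525.7,204.3],[558.3,204.9],[512.9,262.9]])
def res(v):
    ox,yt,yaw=v
    P=proj(fw([[.056,yt+.014,.012],[.056,yt-.014,.012],[0,yt+.014,.012]],ox,.02,yaw),C);return np.r_[(P-tp).ravel(),(yaw-.007)*60]
r=least_squares(res,[.596,-.05,0],x_scale=.01);print(r.x,np.degrees(r.x[2]),r.fun)
# held tile
q=back([[235+210/3.5,180+112/3.5],[235+364/3.5,180+112/3.5]],.133,C);print(q)
E
```

```text
low edge [[ 0.6438  0.1995  0.165 ]
 [ 0.6451  0.1049  0.165 ]
 [ 0.6476 -0.0295  0.165 ]] -0.9369124267881176
up edge [[ 0.6431  0.1989  0.177 ]
 [ 0.6463 -0.0149  0.177 ]] -0.8405288690462696
[ 0.5959 -0.0557  0.0169] 0.9694803226957796 [ 0.2613 -0.6228  1.0288 -1.3729 -1.3534  1.986   0.5952]
[[0.6216 0.1628 0.133 ]
 [0.6219 0.1351 0.133 ]]
```

```bash
python3 -m handwheel '[[[0.0027,0,-0.007,0,0,0,255],[0.0037,0,-0.009,0,0,0,255],[0.0037,0,-0.009,0,0,0,255],[0.0037,0,-0.009,0,0,0,255],[0.003,0,-0.007,0,0,0,255],[0.0017,0,-0.0047,0,0,0,255],[0,0,0,0,0,0,255],[0,0,0,0,0,0,255],[0,0,0,0,0,0,255]]]'
python3 - <<'E'
from h import *
s=state();print(s['time_s'],s['tool_pos'],s['orientation'],s['gripper_width'],s['force'],s['torque'])
dx,dz=s['tool_pos'][0]-.5943,s['tool_pos'][2]-.05
print("face",dx*.866+dz*.5,-dx*.5+dz*.866)
im=snapshot("wrist");cv2.imwrite("pics/w6.png",im[:,:,::-1])
im=snapshot("side");cv2.imwrite("pics/s6.png",im[:,:,::-1])
E
```

```text
time_s: 8.05
tool_pos: [0.6086, 0.1491, 0.088]
orientation: [-150.0, -0.3, -89.4]
force: [-0.7, 0.1, -0.2]
gripper_width: 0.0277
8.05 [0.6086 0.1491 0.088 ] [-149.9982   -0.3475  -89.3936] 0.027739212005426627 [-0.722   0.062  -0.2267] [ 0.0287  0.4188 -0.0049]
face 0.031386437393884706 0.02572317274697744
```

View pics/w6.png

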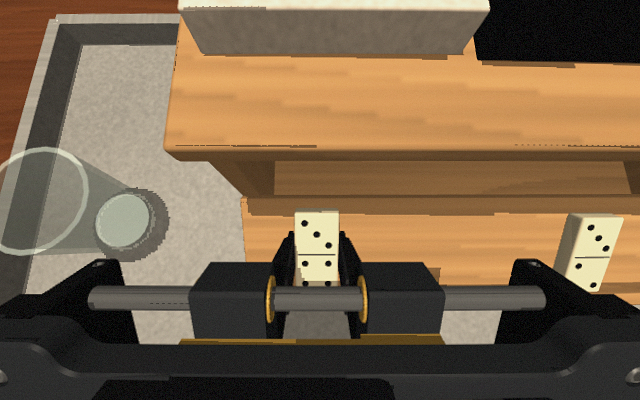

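View pics/s6.png

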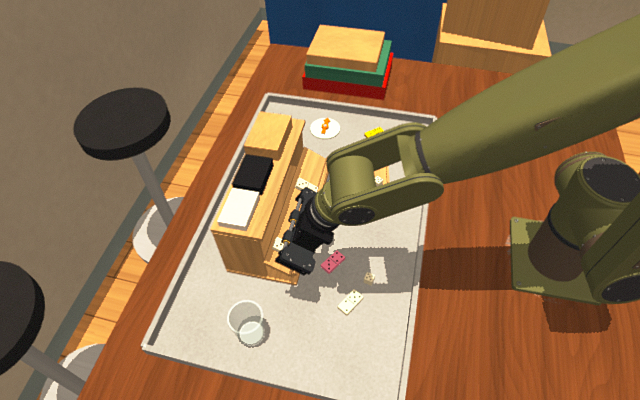

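```bash
P='import sys
from h import *
s=state();dx,dz=s["tool_pos"][0]-.5943,s["tool_pos"][2]-.05
F=s["force"];print("face x,z",dx*.866+dz*.5,-dx*.5+dz*.866,"F",F, "Fx",F[0]*.866+F[2]*.5,"Fz",-F[0]*.5+F[2]*.866)'; echo "$P">ff.py
python3 -m handwheel '[[[0.0005,0,-0.0009,0,0,0,255],[0.0003,0,-0.0005,0,0,0,255],[0,0,0,0,0,0,255],[0,0,0,0,0,0,255]]]' >/dev/null; python3 ff.py
python3 -m handwheel '[[[-0.0009,0,-0.0005,0,0,0,255],[-0.0009,0,-0.0005,0,0,0,255],[0,0,0,0,0,0,255],[0,0,0,0,0,0,255]]]' >/dev/null; python3 ff.py
```

```text
face x,z 0.03132603198944278 0.024230845908633204 F [ 0.3205 -0.6314  0.0102] Fx 0.2826018146777072 Fz -0.15142509610089908
face x,z 0.029049586168940024 0.02418375853880219 F [ 0.2341 -0.2302 -0.1429] Fx 0.13125117358021282 Fz -0.24082469132155765
```

```bash

python3 -m handwheel '[[[-0.0009,0,-0.0005,0,0,0,255],[0,0,0,0,0,0,255],[0,0,0,0,0,0,255]]]' >/dev/null; python3 ff.py
python3 -m handwheel '[[[0.0004,0,-0.0007,0,0,0,255],[0,0,0,0,0,0,255],[0,0,0,0,0,0,255]]]' >/dev/null; python3 ff.py
python3 -m handwheel '[[[-0.0009,0,-0.0005,0,0,0,255],[0,0,0,0,0,0,255],[0,0,0,0,0,0,255]]]' >/dev/null; python3 ff.py
```

```text
face x,z 0.028160907524602624 0.02423821545719054 F [1.361  0.4082 0.9788] Fx 1.6680076857557349 Fz 0.1671446612418761
face x,z 0.02828298854818257 0.02395226240831487 F [-5.9277 -0.473   4.5352] Fx -2.8657532380120934 Fz 6.891350154218269
face x,z 0.028131666968641413 0.023936141063799675 F [-2.9891 -0.4642  5.7493] Fx 0.28608980330232736 Fz 6.473425383470142
```

```bash

python3 -m handwheel '[[[0,0,0,0,0,0,225],[0,0,0,0,0,0,180],[0,0,0,0,0,0,130],[0,0,0,0,0,0,130]]]'; python3 ff.py
python3 -m handwheel '[[[-0.002,0,0.0035,0,0,0,130],[-0.004,0,0.007,0,0,0,130],[-0.008,0,0.014,0,0,0,130],[-0.012,0,0.02,0,0,0,130],[-0.012,0,0.02,0,0,0,130],[-0.012,0,0.02,0,0,0,130],[-0.005,0,0.01,0,0,0,130],[0,0,0,0,0,0,130],[0,0,0,0,0,0,130]]]'
python3 - <<'E'
from h import *
im=snapshot("wrist");cv2.imwrite("pics/w7.png",im[:,:,::-1])
im=snapshot("side");cv2.imwrite("pics/s7.png",im[:,:,::-1])
E
```

```text
time_s: 9.9
tool_pos: [0.6059, 0.149, 0.0836]
orientation: [-150.0, -0.4, -89.4]
force: [-1.7, -1.9, 1.6]
gripper_width: 0.0363
face x,z 0.02686016249451957 0.023252206800280815 F [-1.6828 -1.9251  1.6089] Fx -0.6528965174686616 Fz 2.23469416769887
time_s: 10.65
tool_pos: [0.5513, 0.1493, 0.179]
orientation: [-149.9, -0.3, -89.4]
force: [-0.5, -0.3, -0.5]
gripper_width: 0.0467
```

View pics/w7.png

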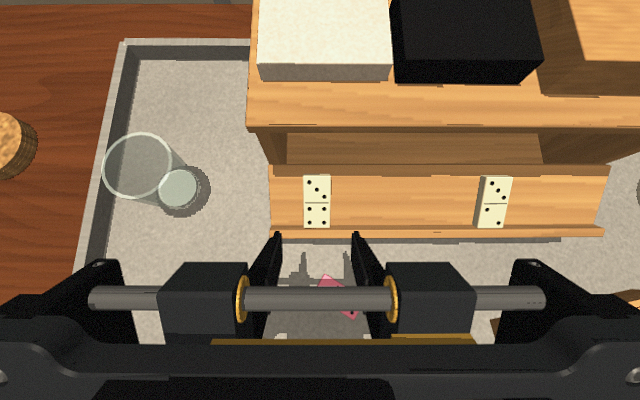

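View pics/s7.png

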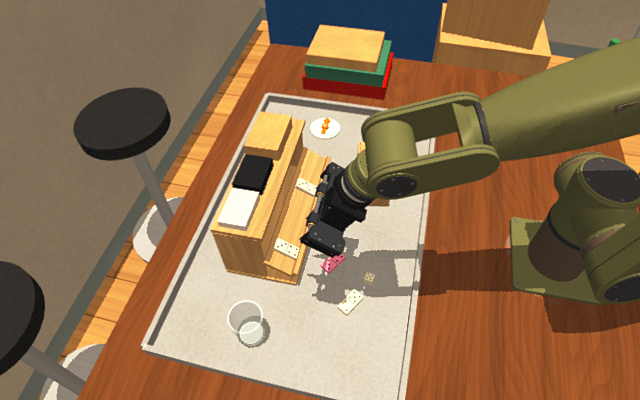

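```bash

python3 -m handwheel '[[[-0.008,0.005,0,0,4,0,130],[-0.01,0.006,0,0,6,0,130],[-0.01,0.006,0,0,6,0,130],[-0.01,0.006,0,0,6,0,130],[-0.01,0.006,0,0,5,0,130],[-0.01,0.006,0,0,3,0,130],[-0.008,0.006,-0.005,0,0,4,130],[-0.008,0.006,-0.008,0,0,6,130],[-0.008,0.006,-0.01,0,0,6,130],[-0.008,0.006,-0.01,0,0,6,130]]]'
python3 -m handwheel '[[[0,0.003,-0.01,0,0,6,130],[0,0.003,-0.01,0,0,6,130],[0,0,-0.01,0,0,6,130],[0,0,-0.008,0,0,6,130],[0,0,-0.004,0,0,5,130],[0,0,0,0,0,3.6,130],[0,0,0,0,0,0,130],[0,0,0,0,0,0,130]]]'
python3 - <<'E'
from h import *
s=state();print(s['time_s'],s['tool_pos'],s['orientation'],s['joint_pos'])
C=cam("wrist");im=snapshot("wrist");cv2.imwrite("pics/w8.png",im[:,:,::-1])
cv2.imwrite("pics/w8c.png",cv2.resize(im[100:300,200:440,::-1],(720,600),interpolation=cv2.INTER_CUBIC))
np.save("C2.npy",np.array(C,dtype=object),allow_pickle=True)
for d in outline_of("tile_under_c","wrist"): print(d['conf'],d['region'].sum(),rect(d['region'],.012,C))
E
```

```text
time_s: 11.58
tool_pos: [0.4606, 0.2081, 0.1431]
orientation: [179.8, 0.0, -67.0]
force: [0.1, -0.1, 0.1]
gripper_width: 0.0468
time_s: 12.25
tool_pos: [0.4607, 0.2138, 0.1019]
orientation: [179.9, 0.1, -34.8]
force: [-0.4, 0.8, -0.4]
gripper_width: 0.0468
12.25 [0.4607 0.2138 0.1019] [179.8799   0.0845 -34.809 ] [ 18.8406  -3.6945 119.2366  -0.0035  64.6047  53.6511]
0.92 1732 ((456.0765380859375, 214.16354370117188), (57.361915588378906, 27.67814064025879), 60.254581451416016)
```

View pics/w8c.png

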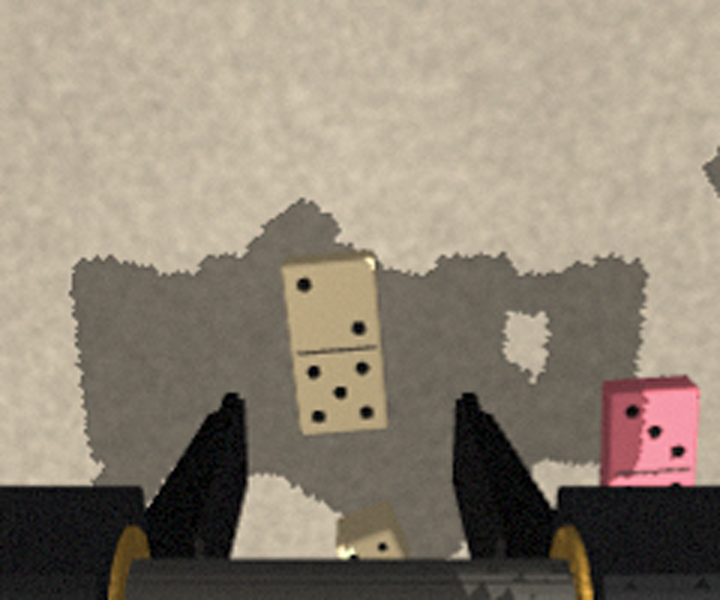

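```bash
python3 - <<'E'
from h import *
C=list(np.load("C2.npy",allow_pickle=True))
q=np.array([[282,266],[376,258],[386,427],[303,434]])/3+[200,100]-0.33
w=back(q,.012,C);print(w.mean(0))
for i in range(4):
    d=w[(i+1)%4]-w[i];print(np.hypot(*d[:2]),np.degrees(np.arctan2(d[1],d[0])))
s=state();print(s['tool_pos'],s['orientation'])
d=(w[1]-w[0])
# die
for t in outline_of("die_tray_c","wrist"): print(t['conf'],rect(t['region'],.02,C))
E
```

```text
[0.4558 0.2134 0.012 ]
0.02790479516461556 -29.75922820279061
0.05484785562206257 -120.93843482872016
0.026290614980442446 150.54742023425342
0.054979093602916584 60.747059866722296
[0.461  0.214  0.1027] [179.95     0.0357 -34.7855]
0.74 ((631.6780395507812, 94.70465850830078), (269.2245788574219, 161.39385986328125), 74.67459106445312)
0.68 ((428.9518127441406, 156.19224548339844), (22.828704833984375, 22.2929630279541), 79.73585510253906)
```

```bash
python3 -m handwheel '[[[-0.002,0,-0.01,0,0,3,130],[-0.002,-0.0005,-0.015,0,0,2.2,130],[-0.001,0,-0.015,0,0,0,130],[0,0,-0.015,0,0,0,130],[0,0,-0.012,0,0,0,130],[0,0,-0.006,0,0,0,130],[0,0,-0.0035,0,0,0,130],[0,0,0,0,0,0,130],[0,0,0,0,0,0,130]]]'
python3 - <<'E'
from h import *
s=state();print(s['time_s'],s['tool_pos'],s['orientation'])
im=snapshot("wrist");cv2.imwrite("pics/w9.png",im[:,:,::-1])
E
```

```text
time_s: 13.15
tool_pos: [0.4566, 0.2138, 0.0274]
orientation: [-180.0, -0.0, -29.5]
force: [0.1, -0.5, -0.6]
gripper_width: 0.0466
13.15 [0.4566 0.2138 0.0274] [-179.9631   -0.0301  -29.5084]
```

View pics/w9.png

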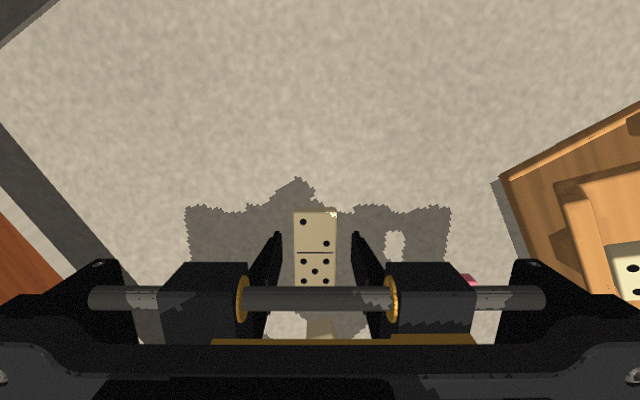

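```bash
python3 -m handwheel '[[[0,0,-0.002,0,0,0,130],[0,0,-0.0012,0,0,0,130],[0,0,0,0,0,0,130],[0,0,0,0,0,0,200],[0,0,0,0,0,0,220],[0,0,0,0,0,0,255],[0,0,0,0,0,0,255],[0,0,0,0,0,0,255]]]' 15
python3 -m handwheel '[[[0,0,0.004,0,0,0,255],[0,0,0.008,0,0,0,255],[0,0,0.014,0,0,0,255],[0,0,0.02,0,0,0,255],[0,0,0.02,0,0,0,255],[0,0,0.02,0,0,0,255],[0,0,0.016,0,0,-3,255],[0.005,-0.003,0.016,0,0,-5,255],[0.005,-0.003,0.016,0,0,-6,255],[0.005,-0.003,0.01,0,0,-6,255]]]'
python3 -c "
from h import *
im=snapshot('wrist');cv2.imwrite('pics/w10.png',im[:,:,::-1])"
```

```text
time_s: 13.87
tool_pos: [0.4562, 0.2136, 0.0238]
orientation: [-180.0, -0.0, -29.5]
force: [-1.0, 0.4, 0.3]
gripper_width: 0.0279
time_s: 14.7
tool_pos: [0.472, 0.2048, 0.1706]
orientation: [-179.8, -0.1, -49.8]
force: [0.2, 0.0, 0.3]
gripper_width: 0.0281
```

View pics/w10.png

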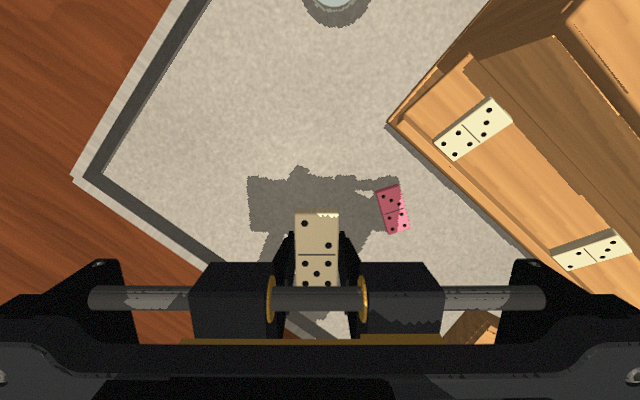

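```bash
python3 -m handwheel '[[[0.006,-0.012,0,0,0,-6,255],[0.006,-0.012,0,0,0,-6,255],[0.006,-0.012,0,0,0,-6,255],[0.006,-0.012,0,0,0,-6,255],[0.006,-0.012,0,0,0,-6,255],[0.006,-0.012,0,0,0,-5,255],[0.006,-0.012,0,0,0,-3,255],[0.006,-0.012,0,0,0,-1.5,255]]]'
python3 -m handwheel '[[[0.008,-0.005,-0.003,0,-3,0,255],[0.01,-0.007,-0.005,0,-5,0,255],[0.01,-0.007,-0.005,0,-5,0,255],[0.01,-0.007,-0.005,0,-5,0,255],[0.01,-0.007,-0.005,0,-5,0,255],[0.01,-0.006,-0.005,0,-4,0,255],[0.008,-0.004,-0.005,0,-3,0,255],[0.005,-0.001,-0.003,0,0,0,255],[0,0,0,0,0,0,255],[0,0,0,0,0,0,255]]]'
python3 -c "
from h import *
im=snapshot('wrist');cv2.imwrite('pics/w11.png',im[:,:,::-1]);s=state();print(s['tool_pos'],s['orientation'])"
```

```text
time_s: 15.42
tool_pos: [0.5191, 0.108, 0.1676]
orientation: [180.0, 0.0, -89.0]
force: [-0.7, -0.8, -0.2]
gripper_width: 0.0282
time_s: 16.25
tool_pos: [0.5905, 0.0646, 0.132]
orientation: [-150.1, -0.5, -89.1]
force: [-0.0, 0.4, -0.6]
gripper_width: 0.0281
[0.5908 0.0648 0.1325] [-149.9975   -0.5109  -89.0986]
```

View pics/w11.png

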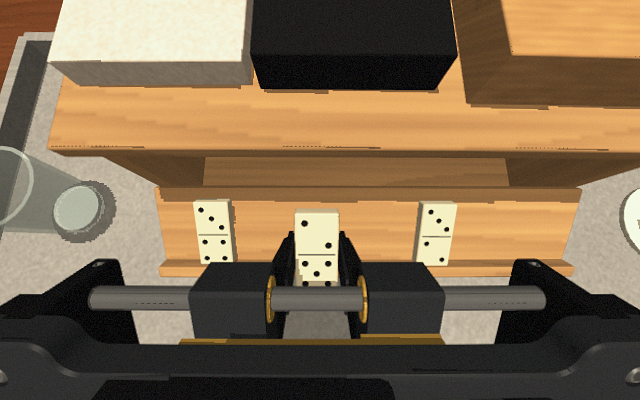

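```bash
sed -i 's/-.5943/-.5956/' ff.py; python3 -m handwheel '[[[0.0027,0,-0.007,0,0,0,255],[0.0037,0,-0.009,0,0,0,255],[0.0037,0,-0.009,0,0,0,255],[0.0037,0,-0.009,0,0,0,255],[0.0032,0,-0.007,0,0,0,255],[0.0018,0,-0.0043,0,0,0,255],[0,0,0,0,0,0,255],[0,0,0,0,0,0,255],[0,0,0,0,0,0,255]]]'; python3 ff.py
python3 -m handwheel '[[[0.0005,0,-0.0009,0,0,0,255],[-0.0009,0,-0.0005,0,0,0,255],[-0.0009,0,-0.0005,0,0,0,255],[0,0,0,0,0,0,255],[0,0,0,0,0,0,255]]]' >/dev/null; python3 ff.py
```

```text
time_s: 17.05
tool_pos: [0.609, 0.0646, 0.0861]
orientation: [-150.0, -0.5, -89.1]
force: [0.0, 0.9, -0.6]
gripper_width: 0.0279
face x,z 0.029618776151882773 0.024587121490754642 F [ 0.0307  0.8771 -0.6417] Fx -0.29426655497455084 Fz -0.5710696086315877
face x,z 0.027610335059157935 0.023960396721039143 F [-0.0709  0.8455  0.7117] Fx 0.2944928263537458 Fz 0.6518110387474975
```

```bash

python3 -m handwheel '[[[0.0003,0,-0.0005,0,0,0,255],[0,0,0,0,0,0,255],[0,0,0,0,0,0,255]]]' >/dev/null; python3 ff.py
python3 -m handwheel '[[[-0.0009,0,-0.0005,0,0,0,255],[0,0,0,0,0,0,255],[0,0,0,0,0,0,255]]]' >/dev/null; python3 ff.py
python3 -m handwheel '[[[-0.0009,0,-0.0005,0,0,0,255],[0,0,0,0,0,0,255],[0,0,0,0,0,0,255]]]' >/dev/null; python3 ff.py
```

```text
face x,z 0.027766326286643363 0.02336714155354837 F [-0.6287  0.2123  0.546 ] Fx -0.2714512028878327 Fz 0.7871808732115801
face x,z 0.02743149512416764 0.023487194429132274 F [ 2.1752  0.2133 -0.1864] Fx 1.7905171207425084 Fz -1.2490634199173918
face x,z 0.027410338839379628 0.023783335108787187 F [4.3687 0.6379 0.2731] Fx 3.919814236912688 Fz -1.9478827683162803
```

```bash

python3 -m handwheel '[[[0.0005,0,-0.0009,0,0,0,255],[0,0,0,0,0,0,255],[0,0,0,0,0,0,255]]]' >/dev/null; python3 ff.py
python3 -m handwheel '[[[0.0003,0,-0.0006,0,0,0,255],[0,0,0,0,0,0,255],[0,0,0,0,0,0,255]]]' >/dev/null; python3 ff.py
```

```text
face x,z 0.02741212037010443 0.023214779748105402 F [ 0.2678 -0.3754  6.3109] Fx 3.387348445256558 Fz 5.331342917521039
face x,z 0.02747624392748422 0.02319497654916665 F [-7.6482 -0.3201 13.1514] Fx -0.04762830843034305 Fz 15.213155818560486
```

Seated on both the ledge and the slope. Release.

```bash

python3 -m handwheel '[[[-0.0003,0,0.0006,0,0,0,255],[0,0,0,0,0,0,225],[0,0,0,0,0,0,180],[0,0,0,0,0,0,130],[0,0,0,0,0,0,130]]]'
python3 -m handwheel '[[[-0.002,0,0.0035,0,0,0,130],[-0.004,0,0.007,0,0,0,130],[-0.008,0,0.014,0,0,0,130],[-0.012,0,0.02,0,0,0,130],[-0.012,0,0.02,0,0,0,130],[-0.012,0,0.02,0,0,0,130],[-0.005,0,0.01,0,0,0,130],[0,0,0,0,0,0,130],[0,0,0,0,0,0,130]]]'
python3 - <<'E'
from h import *
im=snapshot("wrist");cv2.imwrite("pics/w12.png",im[:,:,::-1])
im=snapshot("scene")
for t in("tile_box_c","die_box_c"):
  print([(d['conf'],d['xyz']) for d in spot_point(t,"scene")])
E
```

```text
time_s: 19.13
tool_pos: [0.6073, 0.0634, 0.0835]
orientation: [-149.9, -0.6, -89.1]
force: [-5.5, -10.0, 10.6]
gripper_width: 0.0359
time_s: 19.88
tool_pos: [0.5511, 0.0648, 0.1766]
orientation: [-150.0, -0.5, -89.1]
force: [-0.6, 0.4, -0.5]
gripper_width: 0.0467
[(0.77, [0.4781, -0.1881, 0.0537]), (0.67, [0.4909, -0.3344, 0.0083])]
[(0.64, [0.4457, -0.0999, 0.0546])]
```

View pics/w12.png

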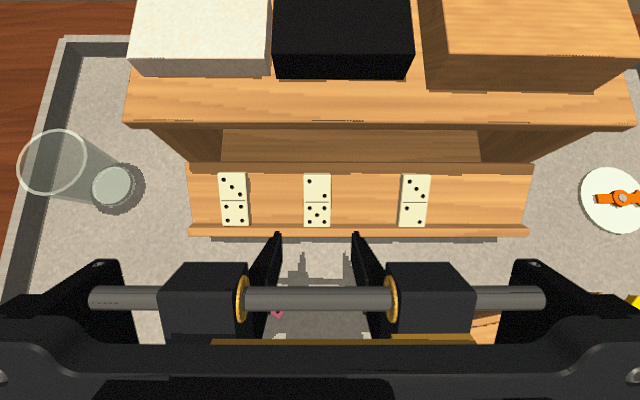

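```bash

python3 -m handwheel '[[[-0.008,-0.008,0,0,4,0,130],[-0.012,-0.012,0,0,6,0,130],[-0.012,-0.014,0,0,6,0,130],[-0.01,-0.014,0,0,6,0,130],[-0.01,-0.014,0,0,5,0,130],[-0.01,-0.014,0,0,3,0,130],[-0.008,-0.018,0,0,0,4,130],[-0.003,-0.02,0,0,0,6,130],[0,-0.02,0,0,0,6,130],[0,-0.02,0,0,0,6,130]]]'
python3 -m handwheel '[[[0,-0.02,0,0,0,6,130],[0,-0.02,0,0,0,6,130],[0,-0.02,-0.003,0,0,6,130],[0,-0.02,-0.005,0,0,6,130],[0,-0.012,-0.005,0,0,6,130],[0,-0.007,-0.005,0,0,6,130],[0,0,0,0,0,1,130],[0,0,0,0,0,0,130],[0,0,0,0,0,0,130]]]'
python3 - <<'E'
from h import *
s=state();print(s['time_s'],s['tool_pos'],s['orientation'],s['joint_pos'])
C=cam("wrist");im=snapshot("wrist");cv2.imwrite("pics/w13.png",im[:,:,::-1])
np.save("C2.npy",np.array(C,dtype=object),allow_pickle=True)
for d in outline_of("tile_box_c","wrist"): print(d['conf'],d['region'].sum(),rect(d['region'],.057,C))
E
```

```text
time_s: 20.92
tool_pos: [0.4781, -0.0902, 0.1752]
orientation: [179.9, 0.1, -66.7]
force: [0.3, -0.7, 0.4]
gripper_width: 0.0469
time_s: 21.67
tool_pos: [0.4785, -0.188, 0.1581]
orientation: [-180.0, 0.1, -30.1]
force: [-0.1, 0.2, -0.6]
gripper_width: 0.0466
21.6667 [ 0.4785 -0.188   0.1581] [-179.9903    0.0677  -30.1126] [-27.4391  -6.6334 116.1012   0.0137  70.5993   2.6689]
0.89 1669 ((478.53375244140625, -191.78030395507812), (57.99058151245117, 28.538829803466797), 54.20716094970703)
```

View pics/w13.png

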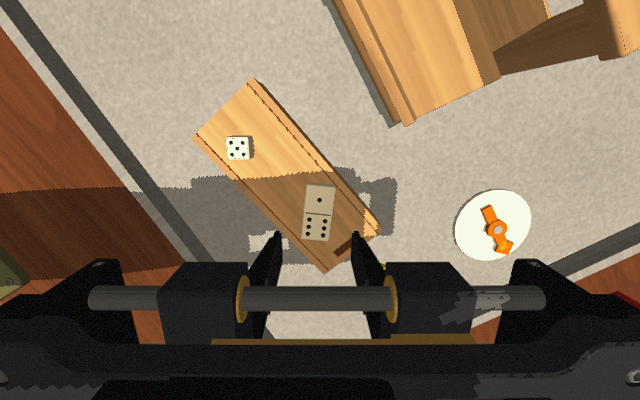

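```bash
python3 - <<'E'
import cv2
a=cv2.imread("pics/w13.png")[165:265,260:385]
cv2.imwrite("pics/w13c.png",cv2.resize(a,(750,600),interpolation=cv2.INTER_CUBIC))
E
```

```text
(no output)
```

View pics/w13c.png

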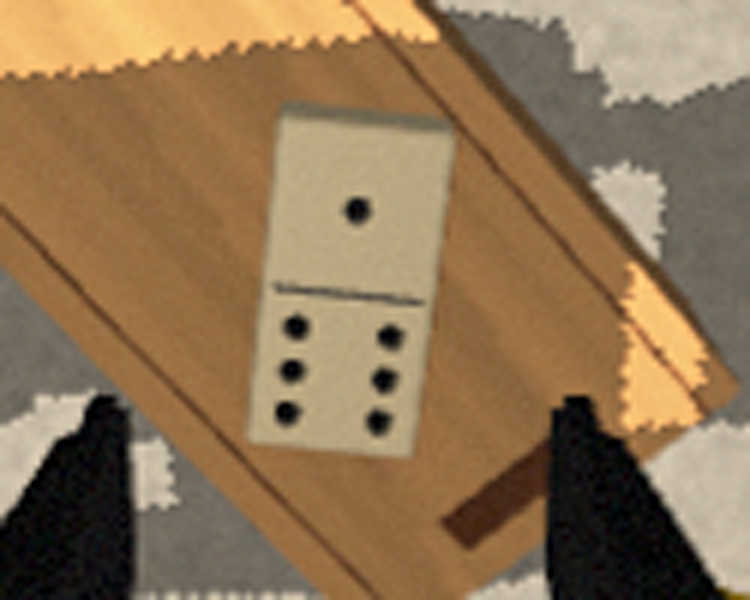

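```bash
python3 - <<'E'
from h import *
C=list(np.load("C2.npy",allow_pickle=True))
q=np.array([[280,118],[455,135],[412,458],[248,442]])/6+[260,165]-0.4
w=back(q,.057,C);print(w.mean(0))
for i in range(4):
    d=w[(i+1)%4]-w[i];print(np.hypot(*d[:2]),np.degrees(np.arctan2(d[1],d[0])))
s=state();print(s['tool_pos'],s['orientation'])
E
```

```text
[ 0.4776 -0.1926  0.057 ]
0.027185141469501767 -35.765748207619225
0.05504926263989817 -126.27390681122796
0.02709576244950337 143.85122003681565
0.05486740456939248 53.818379042081695
[ 0.4788 -0.1879  0.1586] [-179.9921    0.0029  -30.0363]
```

```bash
python3 -m handwheel '[[[-0.001,-0.002,-0.01,0,0,-3,130],[0,-0.0023,-0.015,0,0,-3,130],[0,0,-0.016,0,0,0,130],[0,0,-0.016,0,0,0,130],[0,0,-0.014,0,0,0,130],[0,0,-0.01,0,0,0,130],[0,0,-0.0045,0,0,0,130],[0,0,0,0,0,0,130],[0,0,0,0,0,0,130]]]'
python3 - <<'E'
from h import *
s=state();print(s['time_s'],s['tool_pos'],s['orientation'])
im=snapshot("wrist");cv2.imwrite("pics/w14.png",im[:,:,::-1])
E
```

```text
time_s: 22.52
tool_pos: [0.478, -0.1927, 0.0736]
orientation: [-180.0, -0.0, -36.0]
force: [-1.1, 0.1, -0.2]
gripper_width: 0.0466
22.5167 [ 0.478  -0.1927  0.0736] [-179.9927   -0.0341  -35.9971]
```

View pics/w14.png

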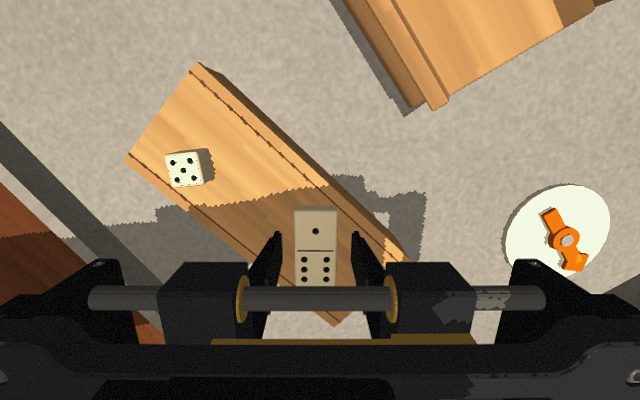

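```bash
python3 -m handwheel '[[[0,0,-0.003,0,0,0,130],[0,0,-0.0013,0,0,0,130],[0,0,0,0,0,0,130],[0,0,0,0,0,0,200],[0,0,0,0,0,0,220],[0,0,0,0,0,0,255],[0,0,0,0,0,0,255],[0,0,0,0,0,0,255]]]' 15
python3 -m handwheel '[[[0,0,0.004,0,0,0,255],[0,0,0.008,0,0,0,255],[0,0,0.014,0,0,0,255],[0,0,0.018,0,0,0,255],[0,0,0.018,0,0,0,255],[0,0,0.016,0,0,-3,255],[0,0.003,0.012,0,0,-5,255],[0,0.005,0.007,0,0,-6,255],[0,0.005,0.004,0,0,-6,255],[0,0.005,0,0,0,-6,255]]]'
python3 -c "
from h import *
im=snapshot('wrist');cv2.imwrite('pics/w15.png',im[:,:,::-1])"
```

```text
time_s: 23.23
tool_pos: [0.4777, -0.1928, 0.0689]
orientation: [-180.0, -0.0, -36.0]
force: [-0.8, 1.2, 0.6]
gripper_width: 0.028
time_s: 24.07
tool_pos: [0.4785, -0.1749, 0.1722]
orientation: [-179.9, -0.2, -62.3]
force: [0.5, 0.0, -0.2]
gripper_width: 0.028
```

View pics/w15.png

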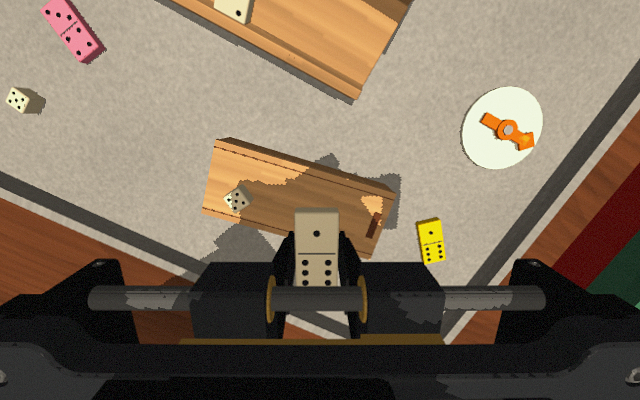

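```bash
python3 -m handwheel '[[[0.007,0.006,0,0,0,-6,255],[0.008,0.006,0,0,0,-6,255],[0.008,0.006,0,0,0,-6,255],[0.008,0.006,0,0,0,-5,255],[0.008,0.006,0,0,0,-2.5,255],[0.006,0.006,0,0,0,-1.3,255]]]'
python3 -m handwheel '[[[0.008,0.004,-0.003,0,-3,0,255],[0.01,0.004,-0.005,0,-5,0,255],[0.01,0.004,-0.005,0,-5,0,255],[0.01,0.004,-0.005,0,-5,0,255],[0.01,0.004,-0.005,0,-5,0,255],[0.01,0.004,-0.005,0,-4,0,255],[0.008,0.003,-0.005,0,-3,0,255],[0.005,0.001,-0.003,0,0,0,255],[0,0,0,0,0,0,255],[0,0,0,0,0,0,255]]]'
python3 -c "
from h import *
im=snapshot('wrist');cv2.imwrite('pics/w16.png',im[:,:,::-1]);s=state();print(s['tool_pos'],s['orientation'])"
```

```text
time_s: 24.62
tool_pos: [0.5232, -0.1385, 0.1703]
orientation: [-180.0, -0.0, -88.8]
force: [-0.1, -0.4, 0.0]
gripper_width: 0.0279
time_s: 25.45
tool_pos: [0.5941, -0.1109, 0.1344]
orientation: [-150.0, -0.6, -88.9]
force: [0.1, -0.2, -0.2]
gripper_width: 0.0277
[ 0.5943 -0.111   0.1348] [-149.9904   -0.6479  -88.9155]
```

View pics/w16.png

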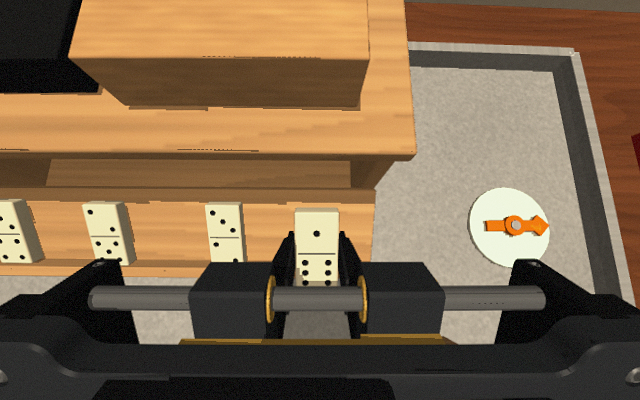

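```bash
sed -i 's/-.5956/-.5983/' ff.py; python3 -m handwheel '[[[0.0027,0,-0.007,0,0,0,255],[0.0035,0,-0.009,0,0,0,255],[0.0035,0,-0.01,0,0,0,255],[0.0035,0,-0.01,0,0,0,255],[0.003,0,-0.007,0,0,0,255],[0.0016,0,-0.0047,0,0,0,255],[0,0,0,0,0,0,255],[0,0,0,0,0,0,255],[0,0,0,0,0,0,255]]]'; python3 ff.py
python3 -m handwheel '[[[0.0005,0,-0.0009,0,0,0,255],[-0.0009,0,-0.0005,0,0,0,255],[-0.0009,0,-0.0005,0,0,0,255],[0,0,0,0,0,0,255],[0,0,0,0,0,0,255]]]' >/dev/null; python3 ff.py
```

```text
time_s: 26.25
tool_pos: [0.6114, -0.1106, 0.0857]
orientation: [-150.0, -0.6, -89.0]
force: [-0.0, 0.8, -0.9]
gripper_width: 0.0281
face x,z 0.029248192391098944 0.02436649722248402 F [-0.0138  0.7934 -0.9238] Fx -0.4738443911839749 Fz -0.7930974509137072
face x,z 0.027242420042975363 0.023751916370561017 F [0.675 0.14  0.294] Fx 0.7315752023408366 Fz -0.08292069158260185
```

```bash

python3 -m handwheel '[[[-0.0009,0,-0.0005,0,0,0,255],[0,0,0,0,0,0,255],[0,0,0,0,0,0,255]]]' >/dev/null; python3 ff.py
python3 -m handwheel '[[[0.0004,0,-0.0007,0,0,0,255],[0,0,0,0,0,0,255],[0,0,0,0,0,0,255]]]' >/dev/null; python3 ff.py
python3 -m handwheel '[[[-0.0009,0,-0.0005,0,0,0,255],[0,0,0,0,0,0,255],[0,0,0,0,0,0,255]]]' >/dev/null; python3 ff.py
```

```text
face x,z 0.02683685852325933 0.02392933681013098 F [ 2.4132  0.455  -0.6114] Fx 1.784148473345737 Fz -1.7360252322153389
face x,z 0.026845600104799316 0.023240506597833766 F [-1.0497  0.2716  4.607 ] Fx 1.39441752149241 Fz 4.514500831256681
face x,z 0.02671672071399048 0.023324900397897003 F [4.4825 0.9191 2.031 ] Fx 4.89735314135678 Fz -0.482436918610903
```

```bash

python3 -m handwheel '[[[0.0004,0,-0.0007,0,0,0,255],[0,0,0,0,0,0,255],[0,0,0,0,0,0,255]]]' >/dev/null; python3 ff.py
python3 -m handwheel '[[[0,0,0,0,0,0,225],[0,0,0,0,0,0,180],[0,0,0,0,0,0,130],[0,0,0,0,0,0,130]]]'
python3 -m handwheel '[[[-0.002,0,0.0035,0,0,0,130],[-0.004,0,0.007,0,0,0,130],[-0.008,0,0.014,0,0,0,130],[-0.012,0,0.02,0,0,0,130],[-0.012,0,0.02,0,0,0,130],[-0.012,0,0.02,0,0,0,130],[-0.005,0,0.01,0,0,0,130],[0,0,0,0,0,0,130],[0,0,0,0,0,0,130]]]'
python3 - <<'E'
from h import *
for n in("wrist","side","scene"):
  im=snapshot(n);cv2.imwrite(f"pics/{n}17.png",im[:,:,::-1])
C=cam("wrist")
for d in outline_of("tile_box_c","wrist")+recognise("tile_box_c","wrist"): print(d['conf'],d.get('xyz'), d['region'].sum() if 'region' in d else '')
E
```

```text
face x,z 0.026820788704916672 0.023193351725934865 F [-2.7941  1.8045  9.9916] Fx 2.576095415664659 Fz 10.049831192874656
time_s: 28.0
tool_pos: [0.6099, -0.1128, 0.0836]
orientation: [-149.8, -0.9, -89.0]
force: [-6.1, -8.4, 9.8]
gripper_width: 0.0362
time_s: 28.75
tool_pos: [0.5539, -0.1106, 0.1762]
orientation: [-150.0, -0.6, -89.0]
force: [0.9, -0.2, -1.0]
gripper_width: 0.0465
0.86 None 380
0.81 None 1469
0.3 None 1957
0.94 [0.618, -0.1164, 0.0774] 
0.57 [0.4964, -0.3143, 0.0121]
```

View pics/wrist17.png

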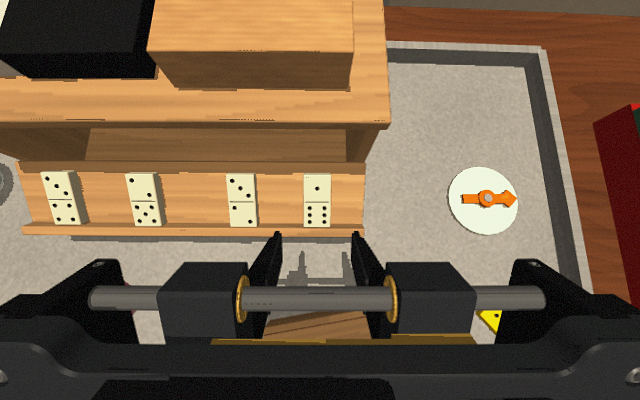

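View pics/side17.png

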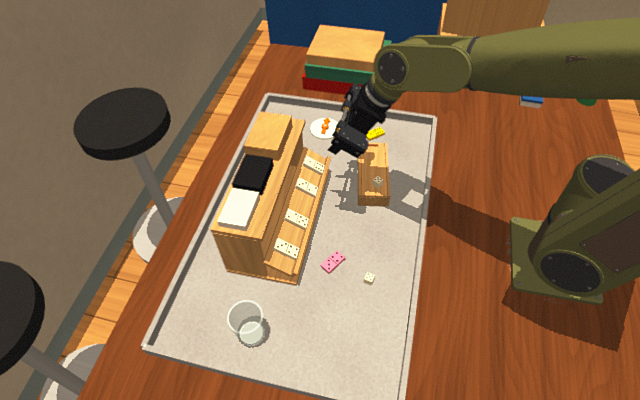

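View pics/scene17.png

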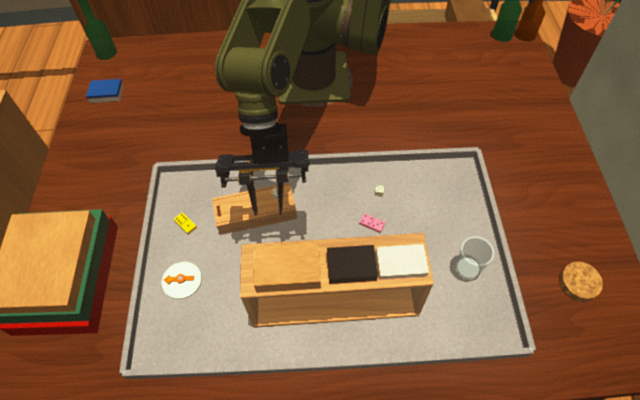

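```bash
python3 - <<'E'
import cv2,numpy as np
a=cv2.imread("pics/wrist17.png")[150:240,20:190];b=cv2.imread("pics/wrist17.png")[150:240,190:360]
cv2.imwrite("pics/c17.png",np.vstack([cv2.resize(i,(560,297),interpolation=cv2.INTER_CUBIC) for i in(a,b)]))
c=cv2.imread("pics/side17.png")[145:285,255:345]
cv2.imwrite("pics/c18.png",cv2.resize(c,(386,600),interpolation=cv2.INTER_CUBIC))
E
```

```text
(no output)
```

View pics/c17.png

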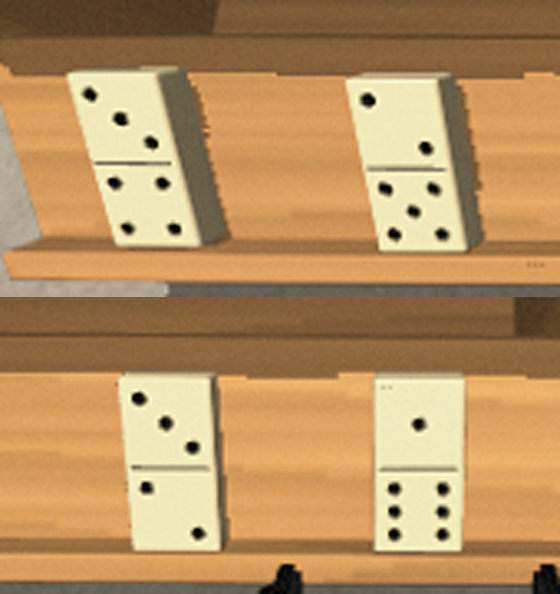

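View pics/c18.png

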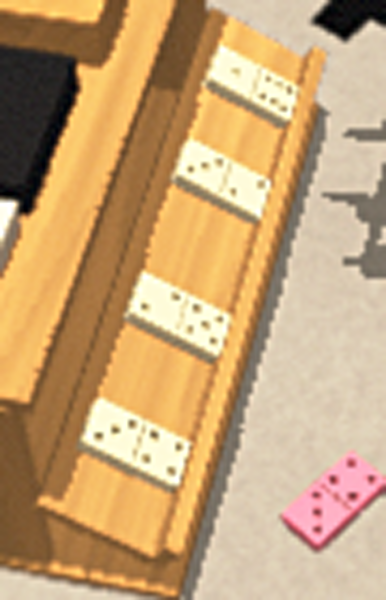

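All four dominoes sit on the ledge and flat on the slope, matching the reference one. The dice, tumbler and spinner are where they were.

```bash
python3 - <<'E'
from h import *
a=cv2.imread("pics/scene0.png").astype(int);b=cv2.imread("pics/scene17.png").astype(int)
print(np.abs(a-b)[255:305,155:205].max(),np.abs(a-b)[230:285,450:500].max(),np.abs(a-b)[180:197,372:386].max())
print(job_done(),state()['time_s'])
E
```

```text
14 12 12
the job is handed in; nothing more can be done
the job is handed in; nothing more can be done
```

All three loose dominoes are now on the rack beside the one already there, and the job is handed in. They went on in this order: the top tray domino, the one under it, then the one from the box.

- **Placing:** Each was gripped across its 28 mm width, tilted square to the slope, and lowered until the wrist force showed contact with both ledge and slope. They stand at about y = 0.149, 0.065 and -0.111 m; the original is at about -0.035 m.
- **Seating check:** The last wrist and side pictures show all four short end down on the ledge, with backs flat on the slope.
- **Other things:** The first and last scene pictures match, apart from image noise, around the spinner, the tumbler and the tray die. The arm hid the box die in the last scene picture. It was still on the box top in the wrist and side views, but I did not measure its position again.
- **Limits:** About 29 s was used of the 70 s allowed. The highest force I read was about 16 N, during the brief press and release.
- **Disagreed with the description:** The two tray dominoes were only about 6° apart, not roughly crosswise. I gripped the top one with the fingertips just above the lower one.

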